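# Shut off the gas under the mushrooms

## Task

The mushrooms are done: turn off the gas under the frying pan. Reach down through the guard window in front of that burner with the fingertips and press its red lever fully down, without touching the guard. Leave the saucepan's lever up, do not move the cookware, the mill or the jar, and do not pick anything up.

Things in the scene. Friction and masses are not known exactly. Their poses are not given: they have to be found in the camera images.
- lever_left (a joint): Angle of the left (robot's left, +y) gas lever about its hinge, 63 mm behind the pad (on the hob's back side): 0 = fully up (gas on), 0.45 rad = fully down against its stop (gas off). It starts at 0 to 0.06. It is stiff (about 4 to 5 N at the pad) and stays where it is left.
- lever_right (a joint): Angle of the right (robot's right, -y) gas lever about its hinge, 63 mm behind the pad (on the hob's back side): 0 = fully up (gas on), 0.45 rad = fully down against its stop (gas off). It starts at 0 to 0.06. It is stiff (about 4 to 5 N at the pad) and stays where it is left.
- pad_left (a point): Middle of the upper face of the red pad at the free end of the left lever, the place to press. It moves with the lever: about 133 mm above the worktop when the lever is up, 106 mm when fully down, shifting about 8 mm towards the front as it goes. The pad is 34 mm (front to back) by 36 mm (left to right), 8 mm thick, and lies under its window (up to about 12 mm off the window's centre).
- pad_right (a point): Middle of the upper face of the red pad at the free end of the right lever, the place to press. It moves with the lever: about 133 mm above the worktop when the lever is up, 106 mm when fully down, shifting about 8 mm towards the front as it goes. The pad is 34 mm (front to back) by 36 mm (left to right), 8 mm thick, and lies under its window (up to about 12 mm off the window's centre).
- window_left (a point): Centre of the left window in the guard, level with the guard's upper face (145 mm above the worktop). The window is a rectangular cutout, 80 mm along its x by 90 mm along its y, in a level sheet 4 mm thick; x points from the front of the hob to its back, y to the hob's left, z up. The window's nearest edge to the robot is at x = -40 mm.
- window_right (a point): Centre of the right window in the guard, level with the guard's upper face (145 mm above the worktop). The window is a rectangular cutout, 80 mm along its x by 90 mm along its y, in a level sheet 4 mm thick; x points from the front of the hob to its back, y to the hob's left, z up. The window's nearest edge to the robot is at x = -40 mm.
- burner_left (a point): Centre of the left burner, on top of the black pan supports 105 mm above the worktop, 199 mm behind the centre of the left window; the left lever controls it.
- burner_right (a point): Centre of the right burner, on top of the black pan supports 105 mm above the worktop, 199 mm behind the centre of the right window; the right lever controls it.
- guard: Bare-metal child guard, a box of 4 mm sheet, 112 mm deep by 640 mm wide, closed all round over the front strip of the hob, its level top 145 mm above the worktop with two windows. Fixed. Its origin and axes are about those of the hob (centre of the hob's underside, x to the back, y to the left, z up). Not to be touched.
- hob: Dark two-burner gas hob standing on the worktop, 380 mm deep, 620 mm wide, 85 mm high, fixed; origin at the centre of its underside, x from front to back, y to its left, z up. Its front faces the robot.
- frying_pan: Black frying pan full of browned mushrooms, 250 mm across the rim, 48 mm high, loose on one of the two burners; origin at the centre of its underside, its handle (to 290 mm from the centre) along its x, away from the robot.
- saucepan: Steel saucepan with pale potatoes in it, 160 mm across, 75 mm high, loose on the other burner; origin at the centre of its underside, handle (to 218 mm) along its x, away from the robot.
- pepper_mill: Dark wooden pepper mill, 54 mm wide, 148 mm tall, standing loose to the left of the hob; origin at the centre of its foot.
- herb_jar: Glass herb jar with a green cap, 48 mm wide, 95 mm tall, standing loose to the right of the hob; origin at the centre of its foot.
Not all that is in view belongs to the job. Several things have the shape of the pepper_mill; the one meant has the colours described above.

How it is judged:
By the outcome, as a careful person would: the job done as asked, in the order asked, and still so for the second after the job is handed in, with the robot touching nothing.
It also fails if it takes over 29 s, if anything falls off the work surface, if the arm or the gripper's body presses on something with over 40 N, if the wrist force passes 120 N, or if a joint passes its speed limit or range.

## Robot

A 7-joint arm with a two-finger parallel gripper is mounted at the origin on the work surface. World frame = base frame: x ahead of the robot, y to its left, z up, the work surface at z = 0. Lengths are in m, angles in rad, forces in N, time in s.
With the tool pointing down it reaches from about 0.4 to 0.9 m from the base axis. Payload 5.6 kg.
Tool frame: the origin (TCP) lies midway between the tips of the shut fingers; the grasp point (between the pads) lies 19 mm behind it; z points along the fingers, y is the line along which they close (so a half turn about z gives the same grasp; the last joint's range is limited). The gripper opens to 92 mm and grips with 3 to 60 N. Pads are 20 mm wide; open, the fingers measure 128 mm over their backs; the gripper's body (75 mm by 189 mm) begins 69 mm behind the grasp point.
Start: joints at [1.155, 0.468, -0.012, 1.603, 0.006, 1.071, -0.056], TCP at [0.237, -0.605, 0.215] pointing down, gripper open.
Joint ranges: [-2.53, 2.53], [-0.31, 2.02], [-1.57, 1.55], [0.28, 2.44], [-1.29, 4.43], [0.15, 1.84], [-2.92, 2.92]. Speed limits (rad/s): [2.57, 2.57, 3.14, 3.14, 3.14, 3.14, 3.14].

## Interface

Orientations are given as a 3x3 rotation matrix whose columns are the frame's x, y, z axes.
In Python, from station import env, effector, solver, viewer, workorder, search_frame, tip_of gives the robot as it stands. Calls block until the motion is done:
- env.reach(position, orientation): joint-space move of the TCP to a pose.
- env.movel(position, frame=None, rate=0.15): straight line of the TCP; frame=None keeps the orientation; rate is the mean speed in m/s.
- env.goto_joints(angles): joint-space move.
- effector.release() and effector.grasp(squeeze=None): open the fingers fully, or close them until they stop; squeeze is the grip in N (None keeps the last).
- env.pause(seconds).
- solver.inverse_kinematics(position, orientation): joint angles nearest the present ones, or None.
- env.sense(): the state.
- viewer.read_camera(name): name is "scene" or "top" or "wrist"; returns (picture, depth): 400x640x3 uint8, red, green, blue; 400x640 float32, m along the optical axis (not along the pixel's ray), 0 where there is no reading.
- viewer.camera_info(name): a dict with "intrinsics" (3x3 intrinsics, pixels), "eye" and "rotation" of the camera in the world; the wrist camera has in their place "T_tool_cam" (4x4, takes a point from camera to tool coordinates, whose origin is the TCP and whose axes are the flange's). Camera axes: x right, y up, looking along -z (the intrinsics and any distortion apply to the point x, -y, -z); pixel columns grow to the right and rows downward; lengths in m; the calibration is good to about 2 mm. A picture is of the moment at which its call begins: read the wrist's pose just before it. camera_info takes no time and is no camera call.
A pose or a line that the arm cannot do raises env.PlanningError and nothing moves.
- workorder.finish_job(): hands the job in; it is judged then, once.
Trained networks look in the newest picture that a camera, given by its name, has taken for a name from the list of things; names that differ only in an ending like _2 or _b are one class to them, and where a whole thing is asked for, a point or a joint stands for the part that bears it (a point fixed in the world has none). Each returns a list of dicts, best first, with "score" (0 to 1); they miss things now and then, are a little off and sometimes report something else, mostly with a low value. They report only what shows in the picture. A call takes as long as a camera call. They do not tell look-alikes from the thing itself.
- search_frame(camera, name): "at" ([x, y, z] in m, in world coordinates, good to about 4 mm: the middle of the surface that is visible of it).
- tip_of(camera, name): "at" ([x, y, z] in m, in world coordinates, good to about 4 mm: a listed point, or the origin of a listed thing).
The state is a dict: "t": time; "joint_positions": joint angles; "joint_velocities": joint speeds; "tau": joint torques, N m; "ee_pos": TCP position; "tcp_rot": TCP orientation; "wrist_force": force on the tool from outside, world axes, zero at the start; "moment": the same for the moment, N m; "gripper_width": finger opening in m; "grasp_force": force on a finger pad.
Only numpy, scipy, OpenCV 4.12 (cv2) and the standard library are available. Lean on these libraries where they do the work, as an engineer would, in place of code of your own. Each camera call takes 0.05 s, during which the arm holds its last target. There are 200 camera calls.

## Working session

There is one attempt and no reset: what is moved stays moved. The work goes in short steps, each a Python script; the robot and the scene stay as the last script left them, time stands still between calls to the robot, and variables do not carry over. Pictures are saved under pics/ and viewed, at most 10 in all, crops included, and the job is handed in when it is done.

```bash
mkdir -p pics
python3 - <<'E'
from station import *
import cv2,numpy as np
for c in ("scene","top"):
    p,d=viewer.read_camera(c)
    cv2.imwrite(f"pics/{c}1.png",p[:,:,::-1])
    i=viewer.camera_info(c); print(c,np.round(i["eye"],3).tolist(),np.round(i["rotation"],2).tolist())
    for n in ("frying_pan","saucepan","pad_left","pad_right","window_left","window_right","burner_left","burner_right","guard","hob"):
        print(n,[(np.round(r["at"],3).tolist(),round(r["score"],2)) for r in tip_of(c,n)[:3]])
s=env.sense();print(s["t"],s["ee_pos"],s["tcp_rot"],s["wrist_force"],s["gripper_width"])
E
```

```text
scene [1.067, -0.519, 1.009] [[0.79, -0.47, 0.4], [0.62, 0.61, -0.49], [-0.02, 0.64, 0.77]]
frying_pan [([0.779, 0.16, 0.104], 0.57), ([0.543, -0.113, 0.145], 0.43)]
saucepan [([0.749, -0.136, 0.103], 0.9)]
pad_left [([0.572, 0.188, 0.135], 0.46)]
pad_right [([0.544, -0.111, 0.132], 0.55)]
window_left [([0.57, 0.183, 0.142], 0.73), ([0.621, -0.465, 0.001], 0.66), ([0.746, -0.138, 0.103], 0.35)]
window_right [([0.54, -0.112, 0.144], 0.65)]
burner_left []
burner_right [([0.57, 0.187, 0.132], 0.51)]
guard []
hob [([0.707, 0.018, 0.002], 0.63)]
top [0.332, 0.049, 1.38] [[-0.09, 0.97, -0.22], [-1.0, -0.09, 0.02], [-0.0, 0.22, 0.97]]
frying_pan [([0.772, 0.161, 0.106], 0.9)]
saucepan [([0.747, -0.135, 0.103], 0.59), ([0.775, 0.158, 0.106], 0.28)]
pad_left [([0.573, 0.184, 0.128], 0.46)]
pad_right [([0.547, -0.113, 0.13], 0.68), ([0.618, -0.464, 0.006], 0.29)]
window_left [([0.569, 0.188, 0.146], 0.79)]
window_right [([0.543, -0.113, 0.143], 0.61)]
burner_left []
burner_right [([0.524, 0.457, 0.001], 0.45)]
guard []
hob [([0.704, 0.018, -0.002], 0.76)]
1.1 [ 0.23668396 -0.60537331  0.2145724 ] [[ 9.31339537e-01  3.64151978e-01 -5.71437538e-05]
 [ 3.64151978e-01 -9.31339539e-01 -4.95000109e-06]
 [-5.50227900e-05 -1.61988793e-05 -9.99999998e-01]] [-1.28205498 -0.02733272 -0.26272328] 0.09182291675769097
```

View pics/scene1.png

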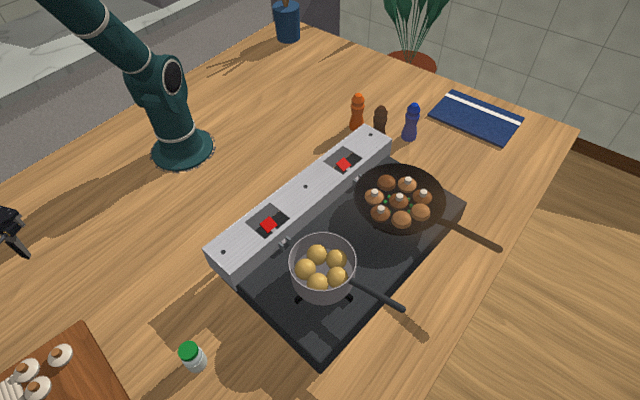

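View pics/top1.png

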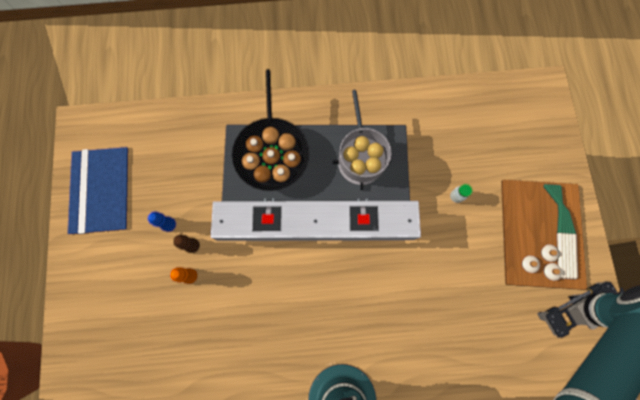

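The scene view shows the frying pan with mushrooms at px (400,200), beside the +y window with its red pad at (344,165). The saucepan is at (322,265), beside the −y window with its pad at (268,225). Look-alikes are the two red pads, at top px (267,218) on the left and (363,218) on the right. The pan at top px (270,155) is behind the left pad, so I want lever_left. I'll check it with a crop and measure the pads.

```bash
cat > h.py <<'E'
from station import *
import cv2,numpy as np
def pose(c):
    i=viewer.camera_info(c)
    if "eye" in i: return i["intrinsics"],np.array(i["rotation"]),np.array(i["eye"])
    s=env.sense(); T=np.array(i["T_tool_cam"]); R=np.array(s["tcp_rot"])
    return i["intrinsics"],R@T[:3,:3],R@T[:3,3]+s["ee_pos"]
def cloud(c):
    K,R,e=pose(c); K=np.array(K); p,d=viewer.read_camera(c)
    v,u=np.mgrid[:400,:640]
    P=np.stack([(u-K[0,2])/K[0,0]*d,-(v-K[1,2])/K[1,1]*d,-d],-1)@R.T+e
    return p,d,P
def red(p): 
    q=p.astype(int); return (q[...,0]>140)&(q[...,1]<70)&(q[...,2]<70)
E
python3 - <<'E'
from h import *
for c in ("scene","top"):
    p,d,P=cloud(c)
    print(viewer.camera_info(c).keys())
    m=red(p)&(d>0)&(P[...,2]>.09)&(P[...,2]<.16)&(P[...,0]>.45)&(P[...,0]<.65)
    for sgn in (1,-1):
        q=P[m&(sgn*(P[...,1]-.03)>0)]; print(c,sgn,len(q),np.round(np.median(q,0),4),np.round(np.percentile(q,[5,95],axis=0),3).tolist())
    if c=="scene": cr=p[120:240,220:460]
    else: cr=p[110:250,200:430]
    cv2.imwrite(f"pics/{c}crop.png",cv2.resize(cr[:,:,::-1],None,fx=3,fy=3,interpolation=cv2.INTER_CUBIC))
E
```

```text
dict_keys(['intrinsics', 'eye', 'rotation'])
scene 1 108 [0.5732 0.1832 0.1303] [[0.559, 0.168, 0.123], [0.586, 0.2, 0.136]]
scene -1 149 [ 0.5464 -0.1157  0.13  ] [[0.532, -0.131, 0.123], [0.559, -0.101, 0.136]]
dict_keys(['intrinsics', 'eye', 'rotation'])
top 1 108 [0.569  0.1831 0.1298] [[0.555, 0.167, 0.123], [0.584, 0.198, 0.137]]
top -1 100 [ 0.541  -0.116   0.1314] [[0.528, -0.132, 0.124], [0.555, -0.101, 0.138]]
```

View pics/scenecrop.png

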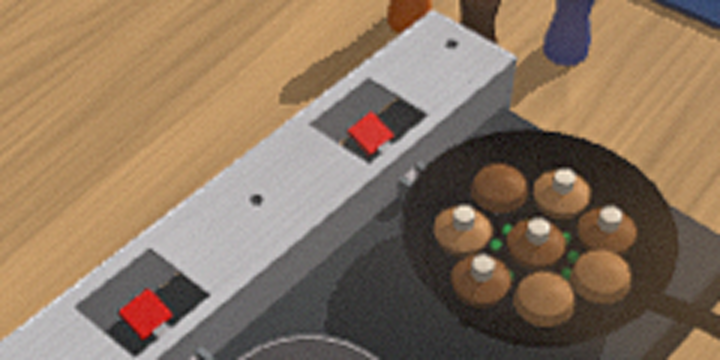

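The crop confirms it: the left red pad, at crop px (370,132), lies in the window directly in front of the mushroom pan. I'll go to a hover above it with the fingers shut and look again.

```bash
cat >> h.py <<'E'
yaw=-0.09; cs,sn=np.cos(yaw),np.sin(yaw)
R0=np.array([[cs,sn,0],[sn,-cs,0],[0,0,-1.]])
E
python3 - <<'E'
from h import *
s=env.sense(); e=np.array(s["ee_pos"])
env.movel([e[0],e[1],0.36],rate=.2)
effector.grasp(5)
env.reach([0.566,0.184,0.32],R0)
s=env.sense();print(s["t"],s["ee_pos"],s["joint_positions"],s["gripper_width"],s["wrist_force"])
p,d,P=cloud("wrist")
cv2.imwrite("pics/w1.png",p[:,:,::-1])
m=red(p)&(d>0)&(P[...,2]>.09)&(P[...,2]<.16)
q=P[m]; print(len(q),np.median(q,0),np.percentile(q,[3,97],axis=0))
# window: holes in the guard top plane
g=(abs(P[...,2]-.145)<.006)&(d>0); print(g.sum())
for n in ("window_left","pad_left"): print(n,[(np.round(r["at"],4).tolist(),round(r["score"],2)) for r in tip_of("wrist",n)[:3]])
E
```

```text
6.4167 [0.56640133 0.18308479 0.31986293] [ 0.30419033  0.44639536 -0.92068081  1.57301584  0.36443787  1.30462716
 -2.32858133] 0.0007722079995559829 [-0.49821146  0.93436502 -0.02575249]
1833 [ 0.55790624 -0.09704805  0.13108925] [[ 0.53253257 -0.12980345  0.12495009]
 [ 0.58525058  0.19836022  0.13712549]]
43843
window_left []
pad_left [([0.5715, 0.186, 0.1326], 0.82)]
```

View pics/w1.png

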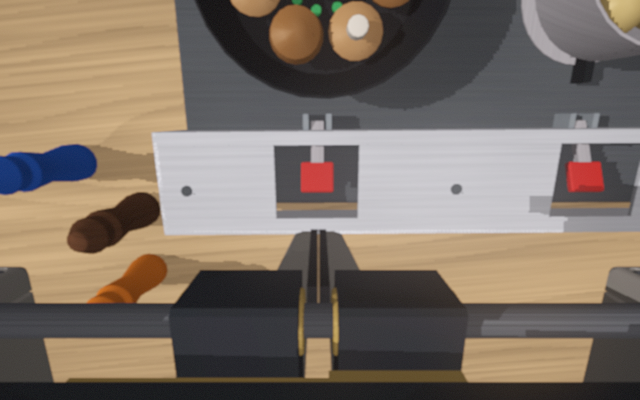

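The wrist view shows the left pad at px (317,177) in the window spanning (275–358, 146–217), with the shut fingers in front and clear. I'll refine the window and pad positions numerically before going in.

Run:
```python
from h import *
K,R,e=pose("wrist"); K=np.array(K)
def px(u,v,z):
    r=R@np.array([(u-K[0,2])/K[0,0],-(v-K[1,2])/K[1,1],-1]); return e+r*(z-e[2])/r[2]
c=[px(u,v,.145) for u,v in ((275,146),(358,146),(358,217),(276,217))]
print(np.round(c,4).tolist(),np.mean(c,0))
print("edge yaw", [np.arctan2(*( (px(a,b,.145)-px(f,g,.145))[:2]*[-1,1])) for a,b,f,g in ((155,132,640,130),(165,234,640,231))])
p,d,P=cloud("wrist")
m=red(p); m[:,450:]=False
v,u=np.nonzero(m); print(u.min(),u.max(),v.min(),v.max())
q=P[m&(d>0)]; print("pad",np.median(q,0))
s=env.sense(); Rt=s["tcp_rot"]; print(np.round(Rt,3).tolist())
```

```text
[[0.6108, 0.2239, 0.145], [0.603, 0.1375, 0.145], [0.5256, 0.1422, 0.145], [0.5338, 0.2323, 0.145]] [0.5682995  0.18397009 0.145     ]
edge yaw [np.float64(-0.08593081736256697), np.float64(-0.08352694680308953)]
301 333 162 191
pad [0.57172505 0.18330436 0.13123271]
[[0.996, -0.091, -0.0], [-0.091, -0.996, -0.0], [-0.0, 0.0, -1.0]]
```

Run:
```python
from h import *
env.movel([0.563,0.184,0.155],rate=.12)
f0=np.array(env.sense()["wrist_force"])
z=0.135; env.movel([0.563,0.184,z],rate=.05)
while z>0.098:
    z-=0.004 if z>.116 else .002
    env.movel([0.563,0.184,z],rate=.04)
    s=env.sense(); f=np.array(s["wrist_force"])-f0
    print(round(s["t"],2),round(z,3),np.round(s["ee_pos"],4),np.round(f,1))
    if f[2]>18 or abs(f[:2]).max()>15 or s["t"]>20: break
```

```text
8.94 0.131 [0.563  0.1841 0.1309] [-1.6  0.6 -1.8]
9.19 0.127 [0.563  0.1841 0.1268] [-1.5  0.6 -0.1]
9.44 0.123 [0.5632 0.184  0.1228] [-0.6  1.7  0. ]
9.69 0.119 [0.5631 0.1839 0.1187] [-1.   0.4 -0.8]
9.94 0.115 [0.5629 0.1839 0.1146] [-1.2  0.8 -0.4]
10.19 0.113 [0.5629 0.1838 0.1128] [-2.3 -0.4 -1. ]
10.44 0.111 [0.5629 0.1839 0.1108] [-1.3 -0.1  0.4]
10.69 0.109 [0.5629 0.184  0.1088] [-2.3  0.3 -0.1]
10.94 0.107 [0.5631 0.184  0.1068] [-1.7  0.4 -1.2]
11.19 0.105 [0.5632 0.1841 0.1061] [-5.  -2.1  8.9]
11.44 0.103 [0.5633 0.1842 0.1058] [-8.4 -4.1 20.7]
```

Contact came at z≈0.106, with a force tilted towards the front as the fully-down pad's slope would give. I'll retract straight up and check.

Run:
```python
from h import *
env.movel([0.563,0.184,0.32],rate=.15)
p,d,P=cloud("wrist")
print(env.sense()["t"],[(np.round(r["at"],4).tolist(),round(r["score"],2)) for n in ("pad_left","pad_right") for r in tip_of("wrist",n)[:2]])
v=np.array([cs,sn])
for a in (0,1):
    m=red(p)&(d>0); m[:,450:]&=a==1; m[:,:450]&=a==0
    q=P[m]; t=q[:,:2]@v; k=np.polyfit(t,q[:,2],1); print(a,len(q),np.median(q,0),"tilt",np.arctan(k[0]))
cv2.imwrite("pics/w2.png",p[:,:,::-1])
```

```text
13.0917 [([0.5683, 0.1854, 0.1078], 0.96), ([0.5438, -0.1141, 0.1281], 0.93)]
0 753 [0.56651934 0.1840045  0.10653761] tilt 0.01505195552865177
1 1004 [ 0.545014   -0.11328798  0.13097808] tilt -0.3087864954886504
```

View pics/w2.png

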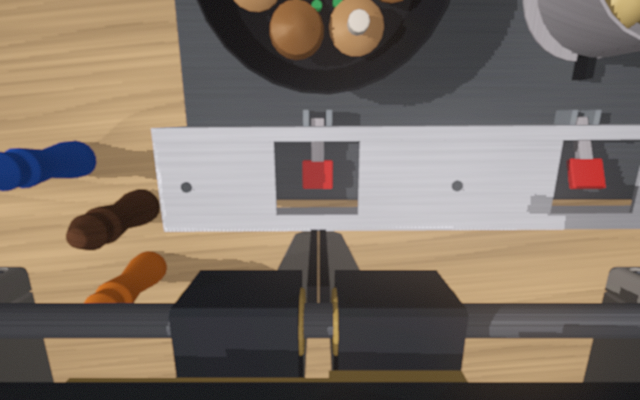

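The picture shows the left pad at px (317,175), sunk and level at z≈0.1065, which is its stop. The right pad at (586,173) is still up at 0.131, and the cookware and mill are where they were. Handing in.

```bash
python3 -c "
from station import *
print(workorder.finish_job())"
```

```text
the job is handed in; nothing more can be done
None
```

The gas under the frying pan is off: the left lever is pressed down to its stop (pad at about 106 mm), the saucepan's lever is still up, nothing else looks moved, and I saw no sign of touching the guard; the job is handed in, but no verdict was returned.

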